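# Slide the dish carrier round the corner to the stirring position

## Task

On the stirring station, push the round black carrier with your fingertips along the L-shaped slot in the deck: along the long leg, round the corner, and fully home to the closed end of the short leg. Only push the carrier: do not lift or tip it, do not touch the white dish that rides in it, and leave the other things on the bench and the deck where they stand. Finish clear of everything.

Things in the scene. Friction and masses are not known exactly. Their poses are not given: they have to be found in the camera images.
- station: stirring station, fixed: a low box 230 (its x) x 290 (its y) x 45 mm high with a flat steel top (the deck). Origin: centre of its underside; z up. Turned by up to 26 degrees; its -x side, with two small black knobs, looks roughly to the robot. In the deck is an L-shaped slot 16 mm wide, 14 mm deep, closed at both ends; the points give its course
- slot_start (a point): point on the deck (45 mm above the bench), station's x -40, y -75 mm: pin's centre when it stands against the closed end of the long leg, which runs 145 mm along the station's +y to slot_corner. Axes as the station's
- slot_corner (a point): point on the deck, station's x -40, y +70 mm: crossing of the centrelines of the slot's legs. From here the short leg runs 85 mm along the station's +x to slot_home. Axes as the station's
- slot_home (a point): point on the deck, station's x +45, y +70 mm: pin's centre when it stands against the closed end of the short leg; the carrier is then fully home. Axes as the station's
- carrier: black round carrier, 90 mm across, 24 mm high, vertical side, 0.25-0.47 kg, loose on the deck; a 12 mm pin under its centre reaches 10 mm into the slot (2 mm play each side). Recess in its top 68 mm across, floor 12 mm above the underside. Origin: centre of its underside; z up; its yaw is free. Starts within 35 mm of slot_start. Slides with a few N of friction and stays where left
- dish: white ceramic dish, open, 62 mm across the rim, 28 mm high, standing loose in the carrier's recess (its underside 12 mm above the carrier's underside, so its rim is 40 mm above the deck; narrower at the foot, so it has some millimetres of play and may shift in the recess). Origin: centre of its underside
- small_jar: bystander: small glass jar 36 mm across, 55 mm high, on the deck on the inner side of the L. Origin: centre of its underside
- stopper: bystander: glass stopper 24 mm across, 34 mm high, on the deck on the inner side of the L. Origin: centre of its underside
- amber_bottle: bystander: amber bottle 68 mm across, 140 mm high, on the bench. Origin: centre of its underside
- flask: bystander: conical glass flask 72 mm across at the foot, 108 mm high, on the bench. Origin: centre of its underside
- wash_bottle: bystander: white plastic bottle 60 mm across, 150 mm high, on the bench. Origin: centre of its underside
- beaker: bystander: glass beaker 64 mm across, 80 mm high, on the bench. Origin: centre of its underside
- spatula: bystander: thin double-ended steel lab spatula 210 mm long, 6 mm thick, lying on the bench near the robot's base. Origin: under its middle
There are look-alikes about, which are no part of the job. Of the things shaped like the dish, the white one is meant.

How it is judged:
On the way:
1. the carrier's pin comes to the corner of the slot (within 12 mm) (horizontal distance between carrier and slot_corner below 0.012 m), for 0.04 s.
At the end, for the whole second after the job is handed in: The carrier's centre is within 6 mm of slot_home, flat on the deck (underside within 3 mm of it, level within 0.06 rad) and at rest, with the dish upright in its recess (centres within 14 mm) (horizontal distance between carrier and slot_home below 0.006 m and z of carrier in the frame of station below 0.048 m and angle between each of carrier, dish's own z axis and vertical below 0.06 rad and horizontal distance between dish and carrier below 0.014 m and linear speed of each of carrier, dish below 0.01 m/s); the robot touches nothing.
It fails at once if the carrier is lifted off the deck or tipped (its underside more than 5 mm above the deck, or more than 0.15 rad off level) (z of carrier in the frame of station above 0.05 m or angle between carrier's own z axis and vertical above 0.15 rad).
It fails at once if the dish is lifted or tipped (more than 6 mm above its seat, or more than 0.2 rad) (z of dish in the frame of station above 0.063 m or angle between dish's own z axis and vertical above 0.2 rad).
It fails at once if the robot touches the dish (contact force between any of the arm, the fingers and dish above 0.5 N).
It fails at once if another thing on the bench is moved by more than 25 mm or tipped (distance of any of small_jar, stopper, amber_bottle, flask, wash_bottle, beaker, spatula from where it was at the start of the episode above 0.025 m or angle between any of small_jar, stopper, amber_bottle, flask, wash_bottle, beaker's own z axis and vertical above 0.3 rad).
It also fails if it takes over 48 s, if anything falls off the work surface, if the arm or the gripper's body presses on something with over 40 N, if the wrist force passes 120 N, or if a joint passes its speed limit or range.

## Robot

A 7-joint arm with a two-finger parallel gripper is mounted at the origin on the work surface. World frame = base frame: x ahead of the robot, y to its left, z up, the work surface at z = 0. Lengths are in m, angles in rad, forces in N, time in s.
With the tool pointing down it reaches from about 0.4 to 0.875 m from the base axis. Payload 19.3 kg.
Tool frame: the origin (TCP) lies on the centre line of the jaws, within the pads' length; the fingertips stand 19 mm ahead of it and the grasp point (between the pads) is the TCP (bot.nose_length is the distance from the TCP to the fingertips, in m); y points along the fingers, z is the direction in which the jaws open and shut, and the axes are right-handed (so a half turn about y gives the same grasp; the last joint's range is limited). The gripper opens to 85 mm and grips with 20 to 120 N. Pads are 22 mm wide; open, the fingers measure 114 mm over their backs; the gripper's body (76 mm by 85 mm) begins 54 mm behind the grasp point. The pads swing forward as they close: fully open they stand 13 mm farther back than shut.
Start: joints at [-1.419, 0.521, -0.036, 1.599, 0.021, 1.021, -0.113], TCP at [0.138, 0.61, 0.25] pointing down, gripper open.
Joint ranges: [-2.91, 2.91], [-0.3, 2.13], [-1.5, 1.42], [0.17, 2.43], [-1.26, 4.41], [0.16, 1.93], [-2.52, 2.52]. Speed limits (rad/s): [1.89, 1.89, 2.39, 2.39, 3.01, 3.01, 3.01].

## Interface

Orientations are given as [roll, pitch, yaw] about the fixed x, y, z axes, in that order (R = Rz(yaw) Ry(pitch) Rx(roll)).
In Python, from workcell import observe, cams, workorder, bot gives the robot as it stands. The module is installed in compiled form; this text tells all that it offers.
- The arm moves only by the tool apply_moves, never from a script. Its arguments are lists of equal length, an entry for each row: "jaw": the opening, from -1 (shut) to 1 (fully open), so that 0 is half open; "translation": the shift along the world's x, y, z in m, a list of three; "angular": the turn, a rotation vector about the world's x, y, z in degrees, a list of three. In form: {"jaw": [jaw, ...], "translation": [[x, y, z], ...], "angular": [[ax, ay, az], ...]}. A call has 1 to 5 rows; each row is the pose to reach, as a shift and turn from the pose commanded when the call began; what a row does not reach only later rows make up. A row lasts 1/10 s, in which the tool goes at most 50 mm and 8.59 degrees, less where a joint would pass 70% of its speed; a pose out of reach is approached as far as the arm can. A call with a gripper value outside its range is refused whole. The fingers move at their own pace and stop on an object; "newtons" is the grip in N (left out, the last holds). Time passes only in rows, so rows that repeat a pose let the fingers close. It gives the time, the measured TCP pose, the force and the opening at its end, in the units of the state.
- observe(): the state, without advancing time (a new reading comes with each control period).
- cams.grab_frame(name): name is "scene" or "top" or "wrist"; returns a dict with "pixels" (480x640x3 uint8, red, green, blue), "mtx" (3x3 intrinsics, pixels), "R" (3x3) and "t" (3): a world point X has camera coordinates R X + t. Camera axes: x right, y down, z forward; pixel columns grow to the right and rows downward; lengths in m; the calibration is good to about 2 mm. A picture is of the moment at which its call begins. There is no depth.
- workorder.job_done(): hands the job in, once; it reports no verdict.
The state is a dict: "clock": time; "qpos": joint angles; "qd": joint speeds; "joint_efforts": joint torques, N m; "position": TCP position; "tool_rot": TCP orientation; "force": force on the tool from outside, world axes, zero at the start; "moment": the same for the moment, N m; "grip_width": finger opening in m.
Only numpy, scipy, OpenCV 4.12 (cv2) and the standard library are available. Lean on these libraries where they do the work, as an engineer would, in place of code of your own. Each camera call takes 0.05 s, during which the arm holds its last target. There are 200 camera calls.

## Working session

There is one attempt and no reset: what is moved stays moved. The work goes in short steps, Python scripts to look and compute and a tool call to move; the robot and the scene stay as the last step left them, time stands still between calls to the robot, and variables do not carry over. Pictures are saved under pics/ and viewed, about 8 in all and at most 12, crops included, and the job is handed in when it is done.

Besides the shell and the picture viewer there is one more tool, called after "Emit:" as a command line: name --argument value ..., lists and objects as JSON in quotes. apply_moves: Moves the arm, as the interface text tells. Its arguments: {"type":"object","properties":{"jaw":{"type":"array"},"translation":{"type":"array"},"angular":{"type":"array"},"newtons":{"type":"number"}},"required":["jaw","translation","angular"]}

```bash
mkdir -p pics; cat > h.py <<'E'
from workcell import observe, cams, workorder, bot
import numpy as np, cv2
def grab(n,save=None):
    f=cams.grab_frame(n)
    if save: cv2.imwrite(f'pics/{save}.png',f['pixels'][:,:,::-1])
    return f
def ray(f,u,v,z):
    d=f['R'].T@np.linalg.inv(f['mtx'])@np.array([u,v,1.]); c=-f['R'].T@f['t']
    return c+d*(z-c[2])/d[2]
def proj(f,X):
    p=f['mtx']@(f['R']@np.array(X,float)+f['t']); return p[:2]/p[2]
E
python3 - <<'E'
from h import *
for n in ['top','scene']:
    f=grab(n,n+'0'); print(n,-f['R'].T@f['t'],f['R'][2])
s=observe(); print(s)
E
```

```text
top [0.49270577 0.01865578 1.16011205] [ 0.06154972 -0.02309617 -0.99783676]
scene [1.35171604 0.00996029 0.61382533] [-0.82819728 -0.01738734 -0.5601669 ]
{'clock': 0.1, 'qpos': array([-1.41920498,  0.52195588, -0.03635586,  1.59991595,  0.02121511,
        1.02112418, -0.11279331]), 'qd': array([ 3.46845330e-04, -2.29891813e-04, -1.69258553e-04, -9.72194212e-04,
       -1.69435389e-06,  1.45098529e-03, -1.44938060e-03]), 'joint_efforts': array([ 2.48689801e-03, -9.28487849e+01,  1.98344260e+00, -3.70544744e+01,
        1.81524799e-02,  5.39784043e-03,  6.35587480e-05]), 'position': array([0.13744473, 0.60941895, 0.2497946 ]), 'tool_rot': array([-1.57181177e+00, -6.99380914e-05, -2.21763684e-01]), 'force': array([-0.1497639 ,  0.92892714, -0.13375036]), 'moment': array([-0.03586745,  0.02138983, -0.04748947]), 'grip_width': 0.08503861604547695}
```

View pics/top0.png

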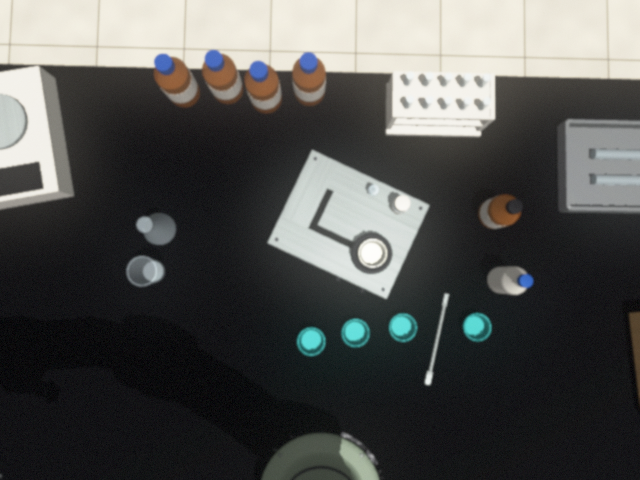

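View pics/scene0.png

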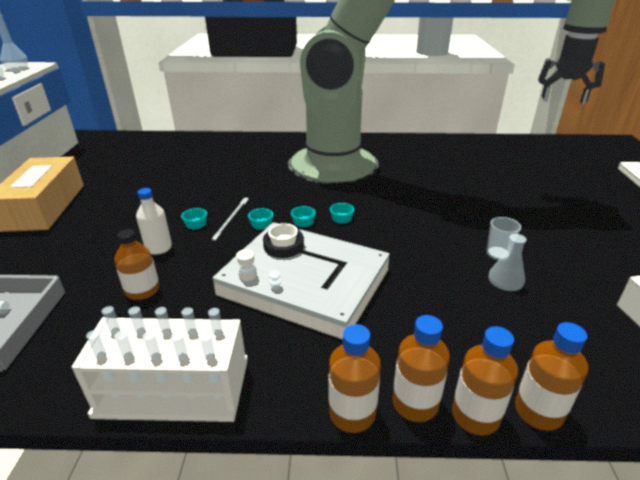

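The top view shows the white dish in the black carrier at (371,251). The slot corner is near (313,228) and the home end near (329,192). The teal bowls on the bench at (311,341), (355,333), (403,327) and (477,327) are look-alikes, so the white dish in the carrier is the one meant. The jar is at (400,203) and the stopper at (373,188).

```bash
cat > m.py <<'E'
from h import *
f=grab('top'); im=f['pixels']; g=cv2.cvtColor(im,cv2.COLOR_RGB2GRAY)
m=((g>70)*255).astype(np.uint8); m[:, :255]=0;m[:,440:]=0;m[:140]=0;m[305:]=0
cs=max(cv2.findContours(m,cv2.RETR_EXTERNAL,cv2.CHAIN_APPROX_NONE)[0],key=cv2.contourArea)
P=np.array([ray(f,u,v,.045)[:2] for u,v in cs[:,0]],np.float32)
r=cv2.minAreaRect(P); print('deck',r)
b=cv2.boxPoints(r);print(b)
c=np.array(r[0]); w,h=r[1]; a=r[2]
# station +x is the short (230) side; choose yaw within 26 deg
yaw=min([np.radians(a+k*90) for k in range(-4,4)],key=lambda t:abs(t)); print('yaw',np.degrees(yaw))
# carrier: dark blob in deck hull
hull=np.zeros_like(m);cv2.fillConvexPoly(hull,cv2.convexHull(cs),255)
hull=cv2.erode(hull,np.ones((7,7)))
d=((g<70)&(hull>0)).astype(np.uint8)*255
cc=sorted(cv2.findContours(d,cv2.RETR_EXTERNAL,cv2.CHAIN_APPROX_NONE)[0],key=cv2.contourArea)[-4:]
for k in cc: print(cv2.contourArea(k),cv2.boundingRect(k))
R=np.array([[np.cos(yaw),-np.sin(yaw)],[np.sin(yaw),np.cos(yaw)]])
W=lambda x,y:c+R@[x/1000,y/1000]
for n,p in dict(start=(-40,-75),corner=(-40,70),home=(45,70)).items(): print(n,W(*p),proj(f,[*W(*p),.045]))
# disc via opening, centre in top rim plane approx (z=.069)
full=d.copy();cv2.drawContours(full,cc,-1,255,-1)
o=cv2.morphologyEx(full,cv2.MORPH_OPEN,cv2.getStructuringElement(cv2.MORPH_ELLIPSE,(21,21)))
k=max(cv2.findContours(o,cv2.RETR_EXTERNAL,cv2.CHAIN_APPROX_NONE)[0],key=cv2.contourArea)
q=np.array([ray(f,u,v,.063)[:2] for u,v in k[:,0]],np.float32)
(cx,cr)=cv2.minEnclosingCircle(q); print('carrier',cx,cr,'station',R.T@(np.array(cx)-c)*1000)
for n,u,v,z in [('jar',400,203,.1),('stop',373,188,.075)]:
    X=ray(f,u,v,z)[:2]; print(n,X,R.T@(X-c)*1000)
v=im.copy()
for p in [(-40,-75),(-40,70),(45,70)]:
    u=proj(f,[*W(*p),.045]); cv2.circle(v,tuple(int(i) for i in u),1,(255,0,0),-1)
cv2.circle(v,tuple(int(i) for i in proj(f,[*cx,.069])),2,(0,255,0),-1)
cv2.imwrite('pics/crop1.png',cv2.resize(v[140:310,255:445],None,fx=4,fy=3.5)[:,:,::-1])
E
sed -i 's/fx=4,fy=3.5/fx=3.5,fy=3.5/' m.py; python3 m.py
```

```text
deck ((0.6031562089920044, -0.052992627024650574), (0.297814279794693, 0.24372142553329468), 65.79241943359375)
[[ 0.4309528  -0.13883752]
 [ 0.65324277 -0.23877397]
 [ 0.77535963  0.03285226]
 [ 0.55306965  0.13278872]]
yaw -24.20758056640625
start [ 0.5359203  -0.10499582] [371.18476137 255.16938666]
corner [0.59537663 0.02725373] [311.95168506 227.36079234]
home [ 0.67290223 -0.00759998] [328.21895493 192.97958844]Traceback (most recent call last):
  File "m.py", line 23, in <module>
    k=max(cv2.findContours(o,cv2.RETR_EXTERNAL,cv2.CHAIN_APPROX_NONE)[0],key=cv2.contourArea)
ValueError: max() iterable argument is empty
```

```bash
python3 - <<'E'
from h import *
f=grab('top'); g=cv2.cvtColor(f['pixels'],cv2.COLOR_RGB2GRAY)
print(g[251,345:395]); print(g[228:280,352]); print(g[200,260:340]); print(g[295:300:1,380:390]); print(g[270,300:345])
print(g[285:305,384])
E
```

```text
[221 223 218 195 152 115  93  87  89  89  87  85 126 189 224 226 238 251
 253 254 254 254 254 254 254 254 254 254 254 254 254 254 254 253 253 250
 235 188 158 170 208 215 163 105  93  95 127 169 209 220]
[219 222 221 219 218 219 218 217 215 210 200 179 150 111  86  75  73  76
  80  79  83  84  88  87  88  87  89  89  93  93  96 105 121 143 171 196
 213 222 226 229 227 225 225 225 226 228 228 228 227 226 226 224]
[ 35  42  36  40  42  39  38  42  40  41  42  45  42  46  45  47  45  42
  50  47  50  45  49  48  50  56  84 132 173 197 205 207 208 211 213 210
 213 212 210 208 209 210 213 213 214 216 214 215 214 213 214 213 213 213
 214 214 213 215 213 208 184 141  98  79  71  73  75  87 122 168 195 207
 208 210 209 209 209 208 207 208]
[[190 204 212 220 222 223 217 192 146  90]
 [141 161 185 205 215 218 206 169 117  71]
 [ 90 110 137 161 184 194 183 140  91  61]
 [ 60  67  86 109 134 149 139 107  70  54]
 [ 55  51  61  70  85  92  87  71  57  54]]
[ 47  51  53  52  51  51  53  55  52  53  56  54  54  54  57  58  56  56
  57  64  62  67  80  96 119 144 167 187 199 210 217 221 223 223 225 225
 226 226 226 226 228 227 227 229 228]
[224 222 213 192 179 185 207 221 225 224 222 215 184 134  85  54  50  50
  52  50]
```

Thresholds need to be near mid-grey (about 145).

```bash
sed -i 's/g>70/g>135/; s/g<70/g<150/' m.py; python3 m.py
```

```text
deck ((0.6055213212966919, -0.05399604141712189), (0.29187583923339844, 0.2325325906276703), 65.70570373535156)
[[ 0.43950874 -0.13917562]
 [ 0.65144926 -0.23484501]
 [ 0.7715339   0.03118354]
 [ 0.5595934   0.12685293]]
yaw -24.294296264648438
1.0 (276, 238, 2, 3)
12.5 (366, 183, 5, 7)
78.0 (388, 192, 10, 18)
1841.5 (309, 189, 83, 85)
start [ 0.53820678 -0.10589741] [371.60152259 254.14486774]
corner [0.59786321 0.026262  ] [312.41903684 226.25169319]
home [ 0.67533597 -0.00870901] [328.73368844 191.90592337]
carrier (0.5424482822418213, -0.1000804528594017) 0.04755732789635658 station [-38.5273423  -67.95310978]
jar [ 0.64559211 -0.15903012] [ 79.73579094 -79.24664083]
stop [ 0.68089017 -0.10408294] [ 89.30143634 -14.64288995]
```

View pics/crop1.png

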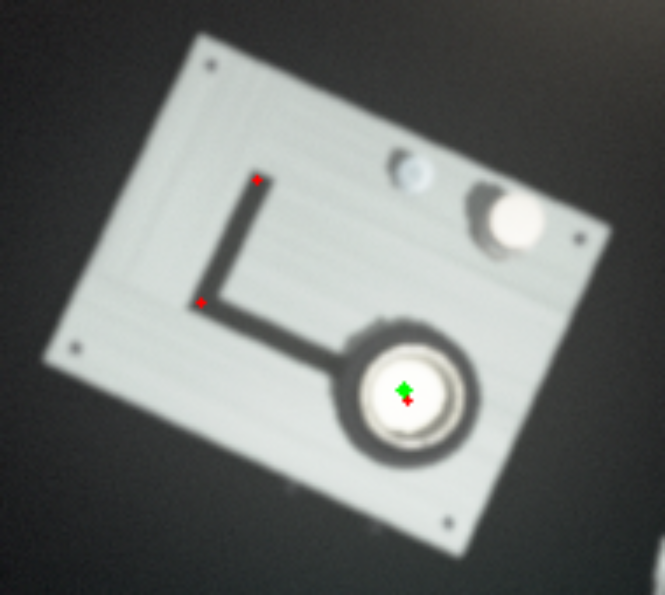

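Station pose: centre (0.6055, -0.054), yaw -24.3°. The carrier sits about 7 mm along the slot from its start. I'll cradle the carrier's side with half-open fingers, with the jaws set across the push direction.

Emit:
apply_moves --jaw '[0,0,0,-0.05,-0.05]' --translation '[[0.03,-0.036,0],[0.06,-0.072,0],[0.09,-0.108,0],[0.12,-0.144,0],[0.156,-0.18,0]]' --angular '[[0,0,-8.5],[0,0,-17],[0,0,-25.5],[0,0,-34],[0,0,-42.5]]'

```text
clock: 0.75
position: [0.2934, 0.4288, 0.2504]
tool_rot: [-1.571, 0.0, -0.969]
force: [0.5, 1.5, -0.2]
grip_width: 0.0402
```

Emit:
apply_moves --jaw '[-0.05,-0.05,-0.05,-0.05,-0.05]' --translation '[[0.03,-0.036,0],[0.06,-0.072,0],[0.09,-0.108,0],[0.12,-0.144,0],[0.156,-0.18,0]]' --angular '[[0,0,-8.5],[0,0,-17],[0,0,-25.5],[0,0,-34],[0,0,-42.5]]'

```text
clock: 1.25
position: [0.4488, 0.2495, 0.2506]
tool_rot: [-1.571, 0.001, -1.711]
force: [0.8, 1.7, -0.0]
grip_width: 0.0403
```

Emit:
apply_moves --jaw '[-0.05,-0.05,-0.05,-0.05,-0.05]' --translation '[[0.01,-0.045,0],[0.02,-0.09,0],[0.03,-0.135,0],[0.04,-0.18,0],[0.04,-0.225,0]]' --angular '[[0,0,-8.5],[0,0,-16.6],[0,0,-16.6],[0,0,-16.6],[0,0,-16.6]]'

```text
clock: 1.75
position: [0.4888, 0.0242, 0.2504]
tool_rot: [-1.57, 0.0, -1.995]
force: [1.3, -0.3, 0.1]
grip_width: 0.0405
```

Emit:
apply_moves --jaw '[-0.05,-0.05,-0.05,-0.05,-0.05]' --translation '[[0.004,-0.045,0],[0.008,-0.09,0],[0.013,-0.135,0],[0.018,-0.18,0],[0.018,-0.196,-0.02]]' --angular '[[0,0,0],[0,0,0],[0,0,0],[0,0,0],[0,0,0]]'

```text
clock: 2.25
position: [0.5069, -0.1748, 0.2319]
tool_rot: [-1.566, -0.0, -1.999]
force: [0.1, 1.0, 0.2]
grip_width: 0.0401
```

Emit:
apply_moves --jaw '[-0.05,-0.05,-0.05,-0.05,-0.05]' --translation '[[0,0,-0.04],[0,0,-0.08],[0,0,-0.11],[0,0,-0.13],[0,0,-0.14]]' --angular '[[0,0,0],[0,0,0],[0,0,0],[0,0,0],[0,0,0]]'

```text
clock: 2.75
position: [0.5055, -0.1699, 0.0886]
tool_rot: [-1.573, -0.001, -1.995]
force: [0.1, -0.2, 1.3]
grip_width: 0.0406
```

```bash
python3 - <<'E'
from h import *
t=grab('top');w=grab('wrist'); s=observe()
c=np.array([.6055,-.054]);a=np.radians(-24.3);R=np.array([[np.cos(a),-np.sin(a)],[np.sin(a),np.cos(a)]])
print(s['position'],R.T@(s['position'][:2]-c)*1000,s['force'],bot.nose_length)
A=cv2.resize(t['pixels'][150:310,270:440],(400,376)); B=cv2.resize(w['pixels'],(400,300))
B=cv2.copyMakeBorder(B,0,76,0,0,cv2.BORDER_CONSTANT)
cv2.imwrite('pics/a2.png',np.hstack([A,B])[:,:,::-1])
E
```

```text
[ 0.50578726 -0.16998576  0.08954724] [ -43.14871133 -146.74302645] [ 0.70656777  0.38950021 -0.31783884] 0.019
```

View pics/a2.png

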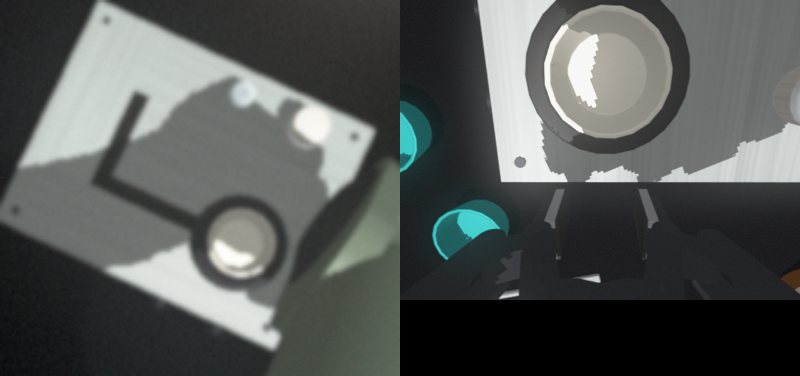

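The wrist view shows the carrier centred between the jaws, at about (607,70) against the jaw middle at 602. The deck edge is just ahead of the pads. Next I lower and start pushing gently along station +y, which is world direction (0.4115, 0.9114).

Emit:
apply_moves --jaw '[-0.05,-0.05,-0.05,-0.05,-0.05]' --translation '[[0.0025,-0.001,-0.01],[0.0025,-0.001,-0.018],[0.0025,-0.001,-0.018],[0.0055,0.0055,-0.018],[0.0085,0.012,-0.018]]' --angular '[[0,0,0],[0,0,0],[0,0,0],[0,0,0],[0,0,0]]'

```text
clock: 3.35
position: [0.5152, -0.1575, 0.0727]
tool_rot: [-1.57, 0.0, -1.995]
force: [0.8, -0.0, 1.0]
grip_width: 0.0403
```

Emit:
apply_moves --jaw '[-0.05,-0.05,-0.05,-0.05,-0.05]' --translation '[[0.002,0.0045,0],[0.004,0.009,0],[0.006,0.0135,0],[0.008,0.018,0],[0.0105,0.023,0]]' --angular '[[0,0,0],[0,0,0],[0,0,0],[0,0,0],[0,0,0]]'

```text
clock: 3.85
position: [0.5253, -0.135, 0.0724]
tool_rot: [-1.571, -0.0, -1.996]
force: [-2.4, -3.6, 2.7]
grip_width: 0.0403
```

```bash
cat > look.py <<'E'
from h import *
import sys
c=np.array([.6055,-.054]);a=np.radians(-24.3);R=np.array([[np.cos(a),-np.sin(a)],[np.sin(a),np.cos(a)]])
t=grab('top');w=grab('wrist'); s=observe()
print(s['clock'],s['position'],'st',R.T@(s['position'][:2]-c)*1000,s['force'])
A=cv2.resize(t['pixels'][150:310,270:440],(400,376)); B=cv2.resize(w['pixels'],(400,300))
B=cv2.copyMakeBorder(B,0,76,0,0,cv2.BORDER_CONSTANT)
cv2.imwrite('pics/%s.png'%sys.argv[1],np.hstack([A,B])[:,:,::-1])
E
python3 look.py a3
```

```text
3.95 [ 0.52560669 -0.13417517  0.07224109] st [ -39.82179577 -105.94915779] [0.40268935 0.0887802  0.54573937]
```

View pics/a3.png

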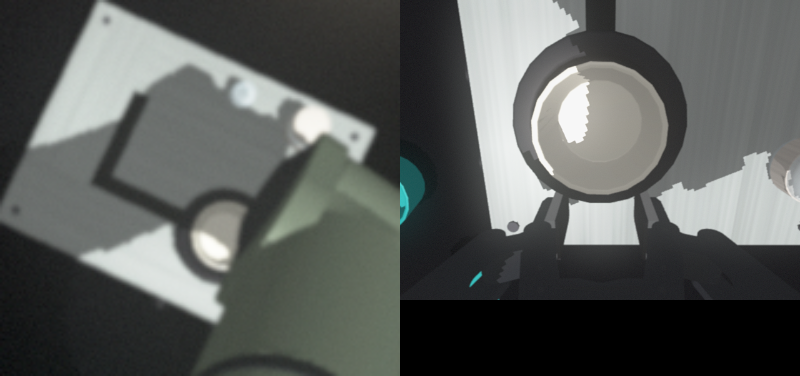

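Contact made: the carrier is cradled in the fingers and has slid about 13 mm, at 4 N. Continuing along the leg.

Emit:
apply_moves --jaw '[-0.05,-0.05,-0.05,-0.05,-0.05]' --translation '[[0.002,0.0045,0],[0.0045,0.01,0],[0.007,0.0155,0],[0.0095,0.021,0],[0.012,0.0266,0]]' --angular '[[0,0,0],[0,0,0],[0,0,0],[0,0,0],[0,0,0]]'

```text
clock: 4.45
position: [0.5374, -0.1079, 0.0722]
tool_rot: [-1.571, -0.0, -1.995]
force: [-0.7, -3.3, 1.0]
grip_width: 0.0405
```

Emit:
apply_moves --jaw '[-0.05,-0.05,-0.05,-0.05,-0.05]' --translation '[[0.0025,0.0055,0],[0.005,0.011,0],[0.0075,0.0165,0],[0.01,0.022,0],[0.0125,0.0277,0]]' --angular '[[0,0,0],[0,0,0],[0,0,0],[0,0,0],[0,0,0]]'

```text
clock: 4.95
position: [0.5499, -0.0803, 0.0723]
tool_rot: [-1.571, -0.0, -1.995]
force: [-0.3, -1.7, 0.2]
grip_width: 0.0407
```

Emit:
apply_moves --jaw '[-0.05,-0.05,-0.05,-0.05,-0.05]' --translation '[[0.0025,0.0055,0],[0.005,0.011,0],[0.0075,0.0165,0],[0.01,0.022,0],[0.0125,0.0277,0]]' --angular '[[0,0,0],[0,0,0],[0,0,0],[0,0,0],[0,0,0]]'

```text
clock: 5.45
position: [0.5624, -0.0526, 0.0723]
tool_rot: [-1.571, -0.0, -1.995]
force: [-1.3, -2.0, -0.2]
grip_width: 0.0404
```

Emit:
apply_moves --jaw '[-0.05,-0.05,-0.05,-0.05,-0.05]' --translation '[[0.0022,0.005,0],[0.0043,0.0095,0],[0.006,0.0135,0],[0.0077,0.017,0],[0.0092,0.0205,0]]' --angular '[[0,0,0],[0,0,0],[0,0,0],[0,0,0],[0,0,0]]'

```text
clock: 5.95
position: [0.5715, -0.0324, 0.0723]
tool_rot: [-1.571, -0.0, -1.995]
force: [-0.4, -3.0, 0.8]
grip_width: 0.0405
```

```bash
python3 look.py a4
```

```text
6.05 [ 0.57167734 -0.03188336  0.07226224] st [-39.92739595   6.23866521] [-0.35192176 -0.42964153  0.26720907]
```

View pics/a4.png

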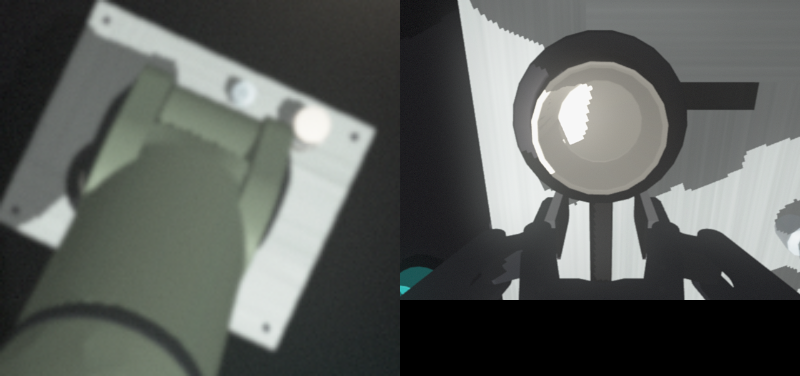

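The wrist view shows the short leg at row 95, ahead of the carrier centre at row 115. That leaves about 13 mm to the corner.

Emit:
apply_moves --jaw '[-0.05,-0.05,-0.05,-0.05,-0.05]' --translation '[[0.0015,0.0035,0],[0.003,0.0065,0],[0.004,0.009,0],[0.005,0.011,0],[0.0053,0.0118,0]]' --angular '[[0,0,0],[0,0,0],[0,0,0],[0,0,0],[0,0,0]]'

```text
clock: 6.55
position: [0.5768, -0.0205, 0.0723]
tool_rot: [-1.571, -0.0, -1.995]
force: [-1.3, -3.0, 0.2]
grip_width: 0.0405
```

```bash
cat > meas.py <<'E'
from h import *
c=np.array([.6055,-.054]);a=np.radians(-24.3);R=np.array([[np.cos(a),-np.sin(a)],[np.sin(a),np.cos(a)]])
w=grab('wrist',"w5"); s=observe(); g=cv2.cvtColor(w['pixels'],cv2.COLOR_RGB2GRAY)
print('tcp',s['position'],R.T@(s['position'][:2]-c)*1000,s['force'])
# expected corner/home pixel and slot edges along a row of the short leg
for n,p in dict(corner=(-40,70),home=(45,70),car_top=(-40,70)).items():
    X=c+R@np.array(p)/1000; print(n,proj(w,[*X,.069 if 'top' in n else .045]))
col=int(proj(w,[*(c+R@np.array([25,70])/1000),.045])[0]); 
print(col,[(v,int(g[v,col])) for v in range(40,260,8)])
for lo in range(40,260):
    pass
X=lambda u,v,z:R.T@(ray(w,u,v,z)[:2]-c)*1000
gm=(g[:,col].astype(int)<60); e=np.where(np.diff(gm.astype(int)))[0]; print([(int(i),X(col,i+.5,.045).round(1)) for i in e])
# carrier outer arc: topmost dark edge and rightmost
np.save('w5.npy',w['pixels'])
E
python3 meas.py
```

```text
tcp [ 0.57685397 -0.02048866  0.07231035] [-39.89848407  18.75408747] [-1.13245922 -0.87353587  0.93387019]
corner [320.25478792 190.79486699]
home [546.98034352 190.90895862]
car_top [320.00848779 204.63389777]
493 [(40, 111), (48, 113), (56, 116), (64, 113), (72, 113), (80, 112), (88, 111), (96, 111), (104, 113), (112, 113), (120, 109), (128, 110), (136, 108), (144, 113), (152, 110), (160, 110), (168, 42), (176, 44), (184, 44), (192, 46), (200, 43), (208, 100), (216, 110), (224, 108), (232, 109), (240, 108), (248, 108), (256, 111)]
[(166, array([23.6, 79.1])), (206, array([25.5, 64. ])), (371, array([35. , -9.1])), (372, array([35. , -9.6])), (375, array([ 35.2, -11.2])), (379, array([ 35.5, -13.2])), (380, array([ 35.6, -13.7]))]
```

View pics/w5.png

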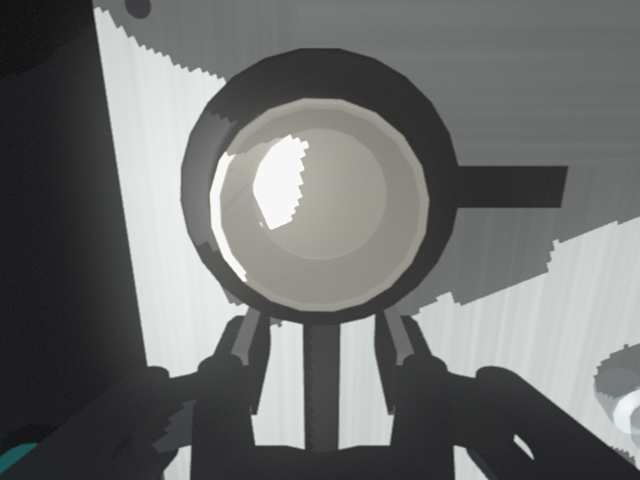

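```bash
python3 - <<'E'
from h import *
c=np.array([.6055,-.054]);a=np.radians(-24.3);R=np.array([[np.cos(a),-np.sin(a)],[np.sin(a),np.cos(a)]])
w=grab('wrist')
for y in (66,70,74):
    print(y,[proj(w,[*(c+R@np.array([-40+dx,y+dy])/1000),z]).round(0) for dx,dy in((0,45),(0,-45),(45,0),(-45,0)) for z in (.045,.069)])
E
```

```text
66 [array([320.,  73.]), array([320.,  65.]), array([320., 309.]), array([320., 340.]), array([439., 201.]), array([460., 217.]), array([201., 201.]), array([180., 217.])]
70 [array([320.,  60.]), array([320.,  50.]), array([320., 300.]), array([320., 330.]), array([440., 191.]), array([461., 205.]), array([200., 191.]), array([179., 205.])]
74 [array([320.,  47.]), array([320.,  34.]), array([320., 291.]), array([320., 320.]), array([441., 180.]), array([463., 192.]), array([199., 180.]), array([177., 192.])]
```

Carrier outline (rows 48–325, cols 182–458) puts its centre at about y 71, x -40 in the station frame, so it's at the corner. Next I back off, lift, turn 90° and move to its -x side.

Emit:
apply_moves --jaw '[-0.05,-0.05,-0.05,-0.05,-0.05]' --translation '[[-0.005,-0.011,0],[-0.0165,-0.0365,0],[-0.0165,-0.0365,0.01],[-0.0165,-0.0365,0.05],[-0.0165,-0.0365,0.09]]' --angular '[[0,0,0],[0,0,0],[0,0,0],[0,0,0],[0,0,8]]'

```text
clock: 7.15
position: [0.5593, -0.058, 0.163]
tool_rot: [-1.573, -0.001, -1.856]
force: [-0.9, -0.0, 1.0]
grip_width: 0.0406
```

Emit:
apply_moves --jaw '[-0.05,-0.05,-0.05,-0.05,-0.05]' --translation '[[-0.007,0.023,0],[-0.014,0.046,0],[-0.02,0.07,0],[-0.027,0.093,0],[-0.0333,0.116,0]]' --angular '[[0,0,8.5],[0,0,17],[0,0,25.5],[0,0,34],[0,0,42.5]]'

```text
clock: 7.65
position: [0.5265, 0.0591, 0.1627]
tool_rot: [-1.57, -0.0, -1.108]
force: [0.2, -0.1, 0.1]
grip_width: 0.0408
```

Emit:
apply_moves --jaw '[-0.05,-0.05,-0.05,-0.05,-0.05]' --translation '[[0,0,0],[0,0,0],[0,0,0],[0,0,0],[0,0,0]]' --angular '[[0,0,8.5],[0,0,17],[0,0,25.5],[0,0,34],[0,0,39.5]]'

```text
clock: 8.15
position: [0.5268, 0.0581, 0.1626]
tool_rot: [-1.571, -0.0, -0.419]
force: [-0.1, 0.3, 0.4]
grip_width: 0.0404
```

```bash
python3 look.py a6
```

```text
8.25 [0.52683393 0.05808019 0.162556  ] st [-117.81912446   69.77803511] [ 0.42333958 -0.46002544 -0.22897028]
```

View pics/a6.png

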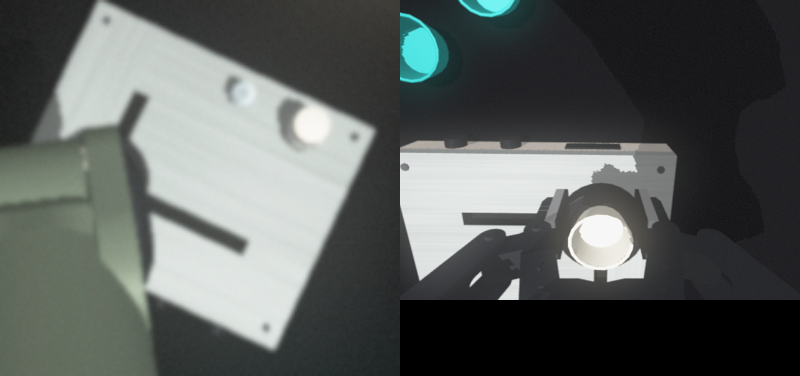

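The carrier is centred between the jaws at about (601,235) in the wrist view and still at the corner. Now I descend and push along station +x, which is world (0.9114, -0.4115).

Emit:
apply_moves --jaw '[-0.05,-0.05,-0.05,-0.05,-0.05]' --translation '[[0,0,-0.03],[0,0,-0.06],[0,0,-0.08],[0,0,-0.09],[0.005,-0.002,-0.09]]' --angular '[[0,0,0],[0,0,0],[0,0,0],[0,0,0],[0,0,0]]'

```text
clock: 8.75
position: [0.5312, 0.0566, 0.0715]
tool_rot: [-1.572, 0.002, -0.426]
force: [1.1, 0.5, -0.4]
grip_width: 0.0405
```

Emit:
apply_moves --jaw '[-0.05,-0.05,-0.05,-0.05,-0.05]' --translation '[[0.0055,-0.0025,0],[0.0105,-0.0047,0],[0.0155,-0.007,0],[0.0205,-0.0093,0],[0.0255,-0.0115,0]]' --angular '[[0,0,0],[0,0,0],[0,0,0],[0,0,0],[0,0,0]]'

```text
clock: 9.25
position: [0.5576, 0.0452, 0.0726]
tool_rot: [-1.571, 0.0, -0.424]
force: [-4.2, 1.0, 3.3]
grip_width: 0.0405
```

Emit:
apply_moves --jaw '[-0.05,-0.05,-0.05,-0.05,-0.05]' --translation '[[0.0045,-0.002,0],[0.009,-0.004,0],[0.0135,-0.006,0],[0.018,-0.008,0],[0.0225,-0.0102,0]]' --angular '[[0,0,0],[0,0,0],[0,0,0],[0,0,0],[0,0,0]]'

```text
clock: 9.75
position: [0.5803, 0.0349, 0.0723]
tool_rot: [-1.571, 0.0, -0.424]
force: [-2.7, 3.1, 2.5]
grip_width: 0.0408
```

```bash
python3 look.py a7
```

```text
9.85 [0.58072972 0.03456477 0.0722654 ] st [-59.02138721  70.52490053] [-0.15108438  0.09126391 -0.56508655]
```

View pics/a7.png

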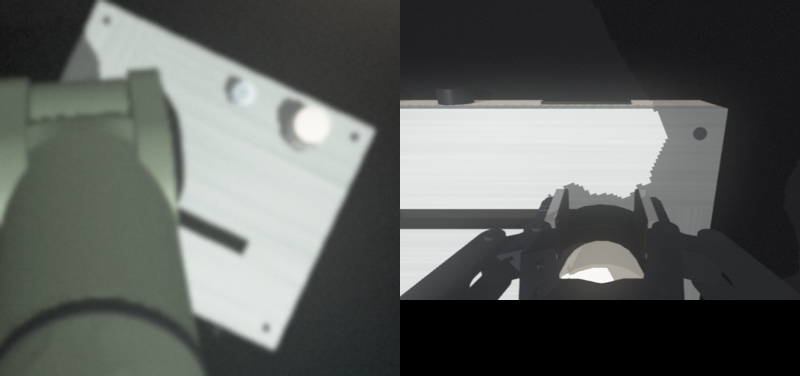

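The carrier is following and has reached about x -8 mm. It has about 53 mm left to home.

Emit:
apply_moves --jaw '[-0.05,-0.05,-0.05,-0.05,-0.05]' --translation '[[0.0045,-0.002,0],[0.009,-0.004,0],[0.0135,-0.006,0],[0.018,-0.008,0],[0.0225,-0.0102,0]]' --angular '[[0,0,0],[0,0,0],[0,0,0],[0,0,0],[0,0,0]]'

```text
clock: 10.35
position: [0.6028, 0.0246, 0.0722]
tool_rot: [-1.571, 0.0, -0.424]
force: [-2.6, 1.0, -0.7]
grip_width: 0.0406
```

Emit:
apply_moves --jaw '[-0.05,-0.05,-0.05,-0.05,-0.05]' --translation '[[0.0045,-0.002,0],[0.009,-0.004,0],[0.0127,-0.0057,0],[0.0155,-0.007,0],[0.018,-0.008,0]]' --angular '[[0,0,0],[0,0,0],[0,0,0],[0,0,0],[0,0,0]]'

```text
clock: 10.85
position: [0.6206, 0.0168, 0.0723]
tool_rot: [-1.571, 0.0, -0.424]
force: [-2.0, 1.6, -0.4]
grip_width: 0.0409
```

Emit:
apply_moves --jaw '[-0.05,-0.05,-0.05,-0.05,-0.05]' --translation '[[0.0015,-0.0007,0],[0.003,-0.0014,0],[0.004,-0.0018,0],[0.005,-0.0023,0],[0.006,-0.0027,0]]' --angular '[[0,0,0],[0,0,0],[0,0,0],[0,0,0],[0,0,0]]'

```text
clock: 11.35
position: [0.6264, 0.0142, 0.0723]
tool_rot: [-1.571, 0.0, -0.424]
force: [-2.3, 0.4, -0.7]
grip_width: 0.0406
```

Emit:
apply_moves --jaw '[-0.05,-0.05,-0.05]' --translation '[[0.0007,-0.0003,0],[0.0014,-0.0006,0],[0.002,-0.0009,0]]' --angular '[[0,0,0],[0,0,0],[0,0,0]]'

```text
clock: 11.65
position: [0.6285, 0.0133, 0.0723]
tool_rot: [-1.571, 0.0, -0.424]
force: [-2.4, 1.8, -0.3]
grip_width: 0.0403
```

Emit:
apply_moves --jaw '[-0.05,-0.05,-0.05]' --translation '[[0.0006,-0.0003,0],[0.0012,-0.0006,0],[0.0012,-0.0006,0]]' --angular '[[0,0,0],[0,0,0],[0,0,0]]'

```text
clock: 11.95
position: [0.6291, 0.0129, 0.0722]
tool_rot: [-1.571, 0.001, -0.424]
force: [-5.2, 2.9, 2.3]
grip_width: 0.0405
```

Force is rising (6 N), which suggests the end stop. One more small step to confirm.

Emit:
apply_moves --jaw '[-0.05,-0.05,-0.05]' --translation '[[0.0006,-0.0003,0],[0.001,-0.0005,0],[0.001,-0.0005,0]]' --angular '[[0,0,0],[0,0,0],[0,0,0]]'

```text
clock: 12.25
position: [0.6293, 0.0129, 0.0721]
tool_rot: [-1.571, 0.003, -0.424]
force: [-11.7, 5.0, 6.9]
grip_width: 0.0406
```

The TCP is stalled at station x -5.8 with 13 N, exactly where home was predicted. Back off, lift and move aside.

Emit:
apply_moves --jaw '[-0.05,-0.05,-0.05,-0.05,-0.05]' --translation '[[-0.008,0.0036,0],[-0.03,0.0135,0],[-0.045,0.02,0.005],[-0.05,0.022,0.045],[-0.05,0.022,0.09]]' --angular '[[0,0,0],[0,0,0],[0,0,0],[0,0,0],[0,0,0]]'

```text
clock: 12.75
position: [0.5792, 0.0345, 0.1625]
tool_rot: [-1.572, 0.002, -0.424]
force: [0.6, 0.7, 0.8]
grip_width: 0.0405
```

Emit:
apply_moves --jaw '[-0.05,-0.05,-0.05,-0.05,-0.05]' --translation '[[-0.02,0.04,0.03],[-0.05,0.08,0.06],[-0.08,0.12,0.09],[-0.1,0.16,0.09],[-0.12,0.2,0.09]]' --angular '[[0,0,0],[0,0,0],[0,0,0],[0,0,0],[0,0,0]]'

```text
clock: 13.25
position: [0.4634, 0.2289, 0.2538]
tool_rot: [-1.568, -0.002, -0.425]
force: [1.2, 0.3, -0.1]
grip_width: 0.0406
```

Emit:
apply_moves --jaw '[-0.05,-0.05,-0.05,-0.05]' --translation '[[-0.01,0.04,0],[-0.02,0.08,0],[-0.02,0.12,0],[-0.02,0.12,0]]' --angular '[[0,0,0],[0,0,0],[0,0,0],[0,0,0]]'

```text
clock: 13.65
position: [0.4425, 0.3529, 0.2519]
tool_rot: [-1.568, 0.001, -0.418]
force: [-0.5, -0.6, -0.2]
grip_width: 0.0404
```

```bash
python3 - <<'E'
from h import *
c=np.array([.6055,-.054]);a=np.radians(-24.3);R=np.array([[np.cos(a),-np.sin(a)],[np.sin(a),np.cos(a)]])
t=grab('top');s=grab('scene');v=t['pixels'].copy()
h=c+R@[.045,.070]
for rr,z,col in ((.045,.069,(255,0,0)),):
    p=np.array([proj(t,[h[0]+rr*np.cos(k),h[1]+rr*np.sin(k),z]) for k in np.linspace(0,6.28,48)]).astype(int)
    for q in p: v[q[1],q[0]]=col
A=cv2.resize(v[130:310,255:445],(422,400),interpolation=cv2.INTER_NEAREST);B=cv2.resize(s['pixels'][180:350,170:410],(370,262))
B=cv2.copyMakeBorder(B,0,138,0,0,cv2.BORDER_CONSTANT)
cv2.imwrite('pics/a8.png',np.hstack([A,B])[:,:,::-1]); o=observe(); print(o['position'],o['force'])
E
```

```text
[0.44383249 0.34804084 0.25185321] [ 0.19188827 -0.43214352  0.37719219]
```

View pics/a8.png

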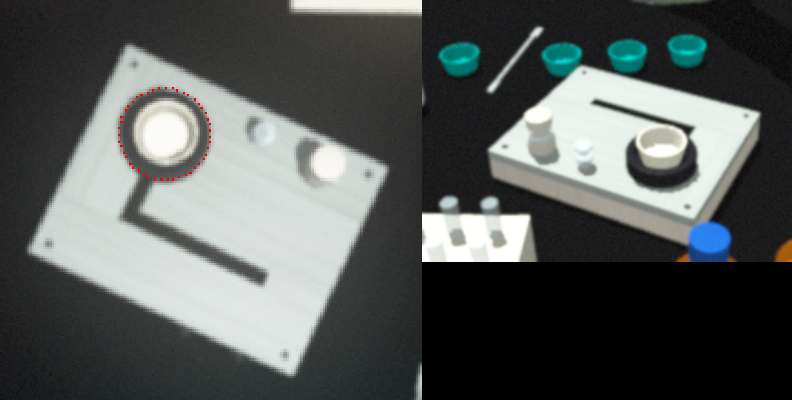

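The carrier lies on the predicted home circle at (165,134) in the crop. The dish is upright inside it, the jar and stopper are undisturbed, and the arm is clear. Handing in.

```bash
python3 -c "from workcell import workorder; print(workorder.job_done())"
```

```text
the job is handed in; nothing more can be done
None
```

I pushed the carrier along the long leg to the corner, turned the gripper 90° and pushed it along the short leg to its closed end. The job was handed in at about 13.8 s of robot time; the hand-in reports no verdict.

- **At the corner:** the wrist camera put the carrier's centre within about 2 mm of slot_corner.
- **At home:** the push stalled on the end stop at 13 N. The fingers stood where home was predicted, with the TCP at station x -5.8 mm against -6 mm expected.
- **After backing off:** the top and scene views showed the carrier on the predicted home outline. The dish was upright in its recess, and the jar and stopper had not visibly moved. The arm was clear, with about 0.6 N at the wrist, which is sensor noise.
- **Not re-checked:** I did not look again at the bench bottles, flask and beaker at the end. The arm crossed the bench only at a TCP height of about 0.25 m, and the wrist force showed no contact on those moves.
- **Failed or disagreed:** the first image threshold found no carrier and made the deck too large, which a brighter threshold fixed. The wrist view also put the slot about 1.5 mm off my station estimate, within the calibration error.

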